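# Close and latch the battery charging case

### The arm

A 6-joint arm with a two-finger parallel gripper is mounted at the origin on the work surface. World frame = base frame: x ahead of the robot, y to its left, z up, the work surface at z = 0. Lengths are in mm, angles in rad, forces in N, time in s.
With the tool pointing down it reaches from about 300 to 775 mm from the base axis. Payload 14.6 kg.
Tool frame: the origin (TCP) lies at the very end of the fingers, on their centre line; the grasp point (between the pads) lies 19 mm behind it (grip_point_offset is the distance from the TCP to the grasp point, in mm); z points along the fingers, y is the line along which they close (so a half turn about z gives the same grasp; the last joint's range is limited). The gripper opens to 94 mm and grips with 3 to 60 N. Pads are 16 mm wide; open, the fingers measure 119 mm over their backs; the gripper's body (75 mm by 177 mm) begins 78 mm behind the grasp point.
Start: joints at [-1.21, 0.3, 1.521, -0, 1.321, -0.067], TCP at [228.171, -500.427, 205.446] pointing down, gripper open.
Joint ranges: [-3.03, 3.03], [-0.79, 2.21], [0.23, 2.52], [-1.04, 4.18], [0, 3.07], [-2.55, 2.55]. Speed limits (rad/s): [2.22, 2.22, 2.57, 3.14, 3.14, 3.14].

### API

Orientations are given as [roll, pitch, yaw] about the fixed x, y, z axes, in that order (R = Rz(yaw) Ry(pitch) Rx(roll)).
In Python, from cell import read_state, camera, camera_info, sign_off, grip_point_offset gives the robot as it stands.
- The arm moves only by the shell command python3 -m handwheel 'ROWS' [FORCE]. ROWS is text: rows parted by semicolons, each of 5 numbers parted by spaces: the shift along the world's x, y, z in units of 40 mm (1.0 is 40 mm), then the turn about the world's z in units of 5 degrees (1.0 is 5 degrees), then the closure, from 0 (fully open) to 1 (shut). In form: dx dy dz yaw gripper; .... A call has 1 to 12 rows; each row shifts and turns the commanded pose from where the row before left it; what a row does not reach is not made up. A row lasts 1/12 s, in which the tool goes at most 41.7 mm and 7.16 degrees, less where a joint would pass 70% of its speed; a pose out of reach is approached as far as the arm can. A call is refused whole if a number of a shift passes 1 or a number of a turn 1, either way. A call with a gripper value outside its range is refused whole. The fingers move at their own pace and stop on an object; FORCE is the grip in N (left out, the last holds). Time passes only in rows, so rows that do not move let the fingers close. It gives the time, the measured TCP pose, the force, the opening and the grip force at its end, in the units of the state.
- read_state(): the state, without advancing time (a new reading comes with each control period).
- camera(name): name is "scene" or "top" or "wrist"; returns (picture, depth): 384x512x3 uint8, red, green, blue; 384x512 float32, mm along the optical axis (not along the pixel's ray), 0 where there is no reading.
- camera_info(name): a dict with "intrinsics" (3x3 intrinsics, pixels), "k1" (the pictures are not rectified: a ray, as slopes to the right and down, at radius r is drawn at 1 + k1 r^2 times it, then the intrinsics apply), "world_from_camera" (4x4, takes a point from camera to world coordinates). Camera axes: x right, y down, z forward; pixel columns grow to the right and rows downward; lengths in mm; the calibration is good to about 2 mm. A picture is of the moment at which its call begins: read the wrist's pose just before it. camera_info takes no time and is no camera call; for the wrist camera it gives the pose at the moment of the call.
- sign_off(): hands the job in; it is judged then, once.
The state is a dict: "clock": time; "joints": joint angles; "qd": joint speeds; "effort": joint torques, N m; "eef_pos": TCP position; "eef_rot": TCP orientation; "wrist_force": force on the tool from outside, world axes, zero at the start; "moment": the same for the moment, N m; "finger_gap": finger opening in mm; "finger_force": force on a finger pad.
Only numpy, scipy, OpenCV 4.12 (cv2) and the standard library are available. Lean on these libraries where they do the work, as an engineer would, in place of code of your own. Each camera call takes 0.05 s, during which the arm holds its last target. There are 200 camera calls.

### The job

Close the sliding cover of the steel battery charging case: lift the latch bar over the nose of its keeper, draw the stiff cover on until the tooth under the bar finds the notch behind the nose, and let the bar drop fully in so that it lies level, then let go. Go gently where bar and keeper meet, since the keeper must not be strained, and leave the other things on the bench where they are.

Things in the scene. Friction and masses are not known exactly. Their poses are not given: they have to be found in the camera images.
- case: Grey steel charging case, fixed to the bench, 240 (its x) x 300 (its y) x 110 mm high. Origin: centre of its underside. Its +y is the cover's closing direction, towards the keeper end; z up. Its -y half has a fixed top; over the +y half slides the cover.
- cover (a joint): How far the aluminium sliding cover is open, m: 0.055 to 0.10 at the start, range -0.016 to 0.12; it closes along the case's +y, rubbing with about 4 N, and stays where it is left. Its end runs into the channel on the case's end. With the tooth in the notch it stands somewhere between -0.012 and +0.008, depending on how the keeper's block is set.
- cover_edge (a point): Middle of the leading (+y) edge of the cover, at mid-thickness, with the case's axes; at case (0, 0.130 - cover value, 0.115) m. The cover is 224 (x) x 150 (y) x 6 mm.
- bar: Steel latch bar on the cover, 0.14 to 0.28 kg, 12 mm wide (x), 14 mm high. Origin: on its hinge pin, mid-height of the bar, at case (0, 0.060 - cover value, 0.140) m; it turns about its x. Its +y runs to the free end, 118 mm off. Level (z upright) is its lowest position, held by a stop; the free end lifts (up to 1.2 rad) and falls back by its weight.
- tab (a point): Grip point on the upright tab on the bar, with the bar's axes. The tab is 12 mm thick (x), 24 mm long (y), 7 to 45 mm above the pin's height, its middle 85 mm from the pin; this point is 30 mm above the pin's height (170 mm above the bench when level), 15 mm below the tab's top. Both sides are free: take it from above, across the thickness.
- tooth (a point): Middle of the lower face of the tooth that hangs under the bar's free end, with the bar's axes. The tooth is 12 (x) x 10 mm (y), 108 to 118 mm from the pin, and hangs 12 mm below the bar's underside; this point is 19 mm below the pin's height, 121 mm above the bench when the bar is level.
- keeper: Dark steel ledge, 70 (x) x 62 (y) x 6 mm, fixed to the case's +y end; origin at case (0, 0.150, 0.108) m, axes as the case. Clamped on it, by up to 8 mm to either side along y (not measured), is the steel keeper block described under nose_outer. More than 25 N between the bar and the keeper with its block strains it.
- nose_outer (a point): Where the upper edge of the nose's outer (+y) face would be with the block set to the middle: case (0, 0.168, 0.131) m; the real edge is within 8 mm of it along y. The block, 36 mm wide, has along +y: the upright-faced nose, 14 mm thick, 131 mm above the bench; the notch, 14 mm long, floor 119 mm; a rear land 14 mm long, 131 mm high like the nose. The level tooth reaches 10 mm below the nose's top.
- screwdriver: Screwdriver lying on the bench beside the case; to be left alone.
- meter: Multimeter 85 x 170 x 36 mm lying on the bench beyond the keeper end; to be left alone.
- jar: Closed jar, 56 mm across, 70 mm high, on the bench; to be left alone.
- parts_tray: Clear tray 100 x 140 x 50 mm on the bench; to be left alone.

How it is judged:
By the outcome, as a careful person would: the job done as asked, in the order asked, and still so for the second after the job is handed in, with the robot touching nothing.
It also fails if it takes over 61 s, if anything falls off the work surface, if the arm or the gripper's body presses on something with over 40 N, if the wrist force passes 120 N, or if a joint passes its speed limit or range.

## Working session

There is one attempt and no reset: what is moved stays moved. The work goes in short steps, Python scripts to look and compute and a shell command to move; the robot and the scene stay as the last step left them, time stands still between calls to the robot, and variables do not carry over. Pictures are saved under pics/ and viewed, at most 10 in all, crops included, and the job is handed in when it is done.

```bash
mkdir -p pics; cat > h.py <<'E'
import numpy as np, cv2
from cell import *
def snap(n):
    i=camera_info(n); p,d=camera(n); return p,d,i
def rays(i,uv):
    K=np.array(i["intrinsics"]);k=i["k1"];T=np.array(i["world_from_camera"])
    q=(np.atleast_2d(uv)-K[:2,2])/[K[0,0],K[1,1]]
    s=q.copy()
    for _ in range(20): s=q/(1+k*(s**2).sum(1,keepdims=True))
    return T[:3,3],np.c_[s,np.ones(len(s))]@T[:3,:3].T
def onz(i,uv,z):
    o,d=rays(i,uv); return o+d*((z-o[2])/d[:,2:])
def cloud(i,dep):
    v,u=np.mgrid[:dep.shape[0],:dep.shape[1]]
    o,d=rays(i,np.c_[u.ravel(),v.ravel()].astype(float))
    return (o+d*dep.ravel()[:,None]).reshape(*dep.shape,3)
def proj(i,P):
    K=np.array(i["intrinsics"]);T=np.linalg.inv(np.array(i["world_from_camera"]))
    c=np.atleast_2d(P)@T[:3,:3].T+T[:3,3]; s=c[:,:2]/c[:,2:]; s=s*(1+i["k1"]*(s**2).sum(1,keepdims=True))
    return s*[K[0,0],K[1,1]]+K[:2,2]
def save(n,p): cv2.imwrite("pics/"+n+".png",p[...,::-1])
E
python3 - <<'E'
from h import *
for n in("top","scene"):
    p,d,i=snap(n); save(n+"1",p); np.savez(n+"1.npz",p=p,d=d); print(n,np.round(i["world_from_camera"],3).tolist(),i["k1"],i["intrinsics"][0][0])
print(grip_point_offset, read_state())
E
```

```text
top [[-0.01, -0.995, 0.097, 471.316], [-1.0, 0.012, 0.015, 48.84], [-0.016, -0.096, -0.995, 1097.504], [0.0, 0.0, 0.0, 1.0]] -0.13384700684175682 400.42137944189767
scene [[-0.736, 0.425, -0.527, 991.957], [0.677, 0.459, -0.575, 521.317], [-0.003, -0.78, -0.626, 619.397], [0.0, 0.0, 0.0, 1.0]] 0.005660573803207205 383.0869141560945
18.8 {'clock': 0.1, 'joints': array([-1.20959630e+00,  3.00432204e-01,  1.52151818e+00, -4.45265265e-06,
        1.32065577e+00, -6.66242059e-02]), 'qd': array([ 0.00054241, -0.00255574, -0.00227478, -0.0015356 ,  0.00012966,
       -0.00072336]), 'effort': array([ 1.21574834e-03, -5.32643938e+01, -3.53284335e+01,  7.10244407e-02,
        2.35128589e-02, -6.61844911e-05]), 'eef_pos': array([ 228.0954027 , -500.22584386,  204.93426188]), 'eef_rot': array([-3.14058112e+00, -6.31702087e-05,  4.27825304e-01]), 'wrist_force': array([ 0.23794934, -0.66659621,  0.55263246]), 'moment': array([-0.02878695,  0.05728738, -0.05681784]), 'finger_force': 0.0, 'finger_gap': 94.224825254652}
```

View pics/top1.png

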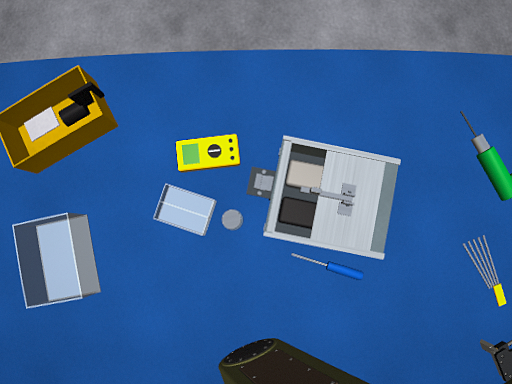

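View pics/scene1.png

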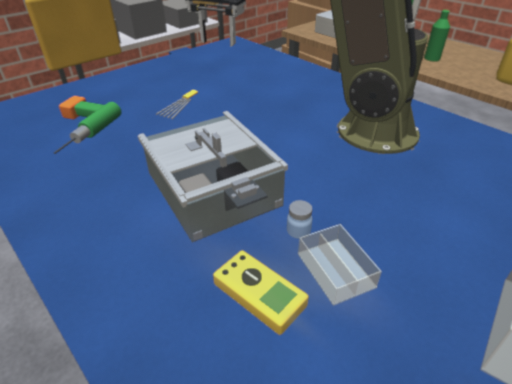

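Top view: case corners about (284,137), (400,159), (383,258) and (265,235). The keeper is at (262,182), the bar's hinge near (348,197) and its free end near (303,190). The scene view agrees: the bar is level, and the jar and tray stand beyond the keeper.

```bash
python3 - <<'E'
from h import *
f=np.load("top1.npz");p,d=f["p"],f["d"];i=camera_info("top")
P=cloud(i,d)
roi=np.zeros(d.shape,bool);roi[120:275,235:415]=1
m=roi&(P[...,2]>60)&(d>0)
q=P[m]; print("z hist",np.histogram(q[:,2],bins=np.arange(60,200,5)))
# case-only by excluding keeper with opening
mm=cv2.morphologyEx(m.astype(np.uint8),cv2.MORPH_CLOSE,np.ones((9,9)))
mm=cv2.morphologyEx(mm,cv2.MORPH_OPEN,np.ones((45,45)))
r=cv2.minAreaRect(P[(mm>0)&m][:,:2].astype(np.float32));print("rect",r, cv2.boxPoints(r))
h=roi&(P[...,2]>140);print("high pts"); print(np.round(P[h]).astype(int)[:60].tolist(), np.argwhere(h)[:60].tolist())
for n,uv in dict(keep=(262,182),hinge=(348,197),free=(303,190),tab=(320,192)).items(): print(n,uv,P[uv[1],uv[0]].round())
c=cv2.resize(p[120:275,240:415],None,fx=4,fy=4,interpolation=cv2.INTER_CUBIC);save("topcrop",c)
E
```

```text
z hist (array([  24,   76,   52,   14,   16,   16,   20,   14,   26,  858, 1175,
       5246, 1869,   95,  129,   16,   74,  191,   46,    7,    3,    4,
          2,    7,   36,   17,    0]), array([ 60,  65,  70,  75,  80,  85,  90,  95, 100, 105, 110, 115, 120,
       125, 130, 135, 140, 145, 150, 155, 160, 165, 170, 175, 180, 185,
       190, 195]))
rect ((545.6085815429688, -174.11427307128906), (201.19876098632812, 248.07943725585938), 84.54163360595703) [[ 412.56207 -262.45853]
 [ 659.5166  -286.05646]
 [ 678.6551   -85.77002]
 [ 431.70056  -62.17209]]
high pts
[[471, 49, 1098], [471, 49, 1098], [471, 49, 1098], [471, 49, 1098], [471, 49, 1098], [471, 49, 1098], [471, 49, 1098], [471, 49, 1098], [471, 49, 1098], [471, 49, 1098], [471, 49, 1098], [471, 49, 1098], [471, 49, 1098], [471, 49, 1098], [471, 49, 1098], [471, 49, 1098], [471, 49, 1098], [471, 49, 1098], [471, 49, 1098], [471, 49, 1098], [471, 49, 1098], [471, 49, 1098], [471, 49, 1098], [471, 49, 1098], [471, 49, 1098], [471, 49, 1098], [471, 49, 1098], [471, 49, 1098], [471, 49, 1098], [471, 49, 1098], [471, 49, 1098
[... 651 characters left out ...]
, [141, 332], [142, 255], [143, 303], [149, 372], [152, 258], [154, 304], [154, 406], [155, 278], [155, 314], [156, 362], [163, 235], [168, 336], [169, 308], [170, 329], [172, 250], [172, 400], [173, 262], [173, 329], [175, 241], [176, 323], [177, 284], [177, 346], [180, 235], [180, 323], [184, 393], [187, 301], [187, 302], [187, 303], [187, 304], [187, 311], [187, 312], [187, 313], [187, 314], [188, 300], [188, 301], [188, 302], [188, 303], [188, 304], [188, 305], [188, 306], [188, 307], [188, 308], [188, 309], [188, 310], [188, 311], [188, 312], [188, 313]]
keep (262, 182) [594.  48. 117.]
hinge (348, 197) [ 552. -157.  147.]
free (303, 190) [570. -49. 146.]
tab (320, 192) [561. -84. 186.]
```

View pics/topcrop.png

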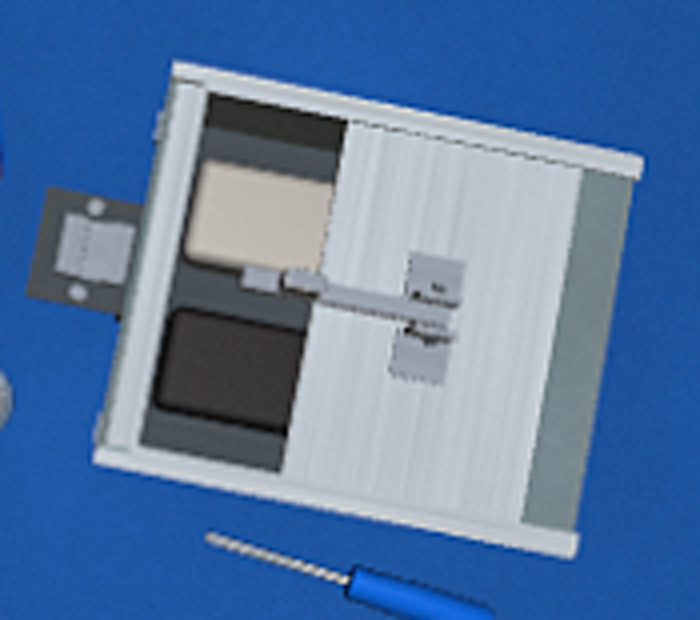

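The bar runs from its hinge at crop (430,315) to its tooth end at (245,278). The tab is at (300,283), the keeper block at (95,248), and the case yaw is about -10°. I'll move above the tab for a close look.

```bash
python3 -m handwheel '.65 .8 .2 .93 0;.65 .8 .2 .93 0;.65 .8 .2 .93 0;.65 .8 .2 .93 0;.65 .8 .2 .93 0;.65 .8 .2 .93 0;.65 .8 .2 .93 0;.65 .8 .2 .93 0;.65 .8 .2 .93 0;.65 .8 .2 .93 0;.65 .8 .2 .93 0;.65 .8 .2 .93 0'
python3 -m handwheel '0 0 0 0 0;0 0 0 0 0;0 0 0 0 0'
python3 - <<'E'
from h import *
s=read_state();print(s["eef_pos"],s["eef_rot"])
p,d,i=snap("wrist"); save("w1",p); np.savez("w1.npz",p=p,d=d,T=i["world_from_camera"]); print(np.round(i["world_from_camera"],3).tolist(),i["k1"],i["intrinsics"])
E
```

```text
clock: 1.1
eef_pos: [538.5, -117.5, 300.9]
eef_rot: [-3.141, 0.0, 1.406]
wrist_force: [-0.7, -1.2, 0.2]
finger_gap: 93.8
finger_force: 0.0
clock: 1.35
eef_pos: [537.3, -119.7, 300.1]
eef_rot: [-3.14, 0.0, 1.401]
wrist_force: [-0.9, -0.3, 0.5]
finger_gap: 94.0
finger_force: 0.0
[ 537.34292308 -119.69863833  300.08426022] [-3.14046750e+00  1.04583575e-04  1.40111147e+00]
[[0.986, -0.163, -0.043, 550.601], [-0.168, -0.955, -0.245, -48.497], [-0.001, 0.249, -0.969, 478.621], [0.0, 0.0, 0.0, 1.0]] 0.02277939836826747 [[274.82853224   0.         254.54089868]
 [  0.         274.82853224 183.91285771]
 [  0.           0.           1.        ]]
```

View pics/w1.png

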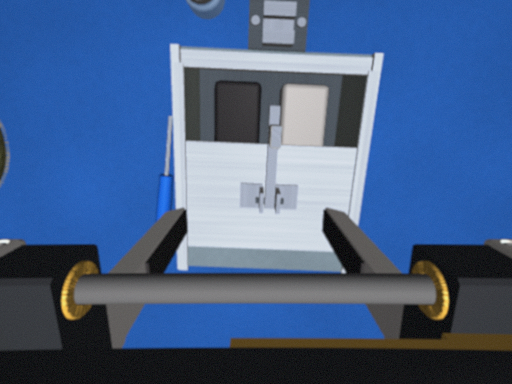

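Wrist view: the cover's leading edge is at row 143, the bar runs along columns 270-276 over rows 103-205, and the tab is around (277,135). The keeper block is at (280,0-45). I'll measure these with the depth image.

```bash
python3 - <<'E'
from h import *
f=np.load("w1.npz");p,d=f["p"],f["d"];i=camera_info("wrist")
i["world_from_camera"]=f["T"];P=cloud(i,d)
# block profile
for c in (270,280,290):
    print(c,[(r,*P[r,c].round().astype(int).tolist()) for r in range(0,60,3)])
# bar: z 142..152 ; tab z>165
Z=P[...,2];roi=np.zeros(d.shape,bool);roi[90:215,255:300]=1
t=roi&(Z>176)&(Z<192);print("tab",t.sum(),P[t].mean(0),P[t].min(0),P[t].max(0),np.argwhere(t).min(0),np.argwhere(t).max(0))
b=roi&(Z>142)&(Z<152);b[185:]=0
q=P[b];l=cv2.fitLine(q[:,:2].astype(np.float32),cv2.DIST_HUBER,0,.01,.01).ravel();print("bar",len(q),l,np.degrees(np.arctan2(l[1],l[0])),q[:,2].mean())
u=l[:2]*np.sign(l[1]);s=(q[:,:2]-l[2:])@u;print("end",l[2:]+u*np.percentile(s,99.5))
# rails: outer edges between rows 75..200
h=(Z>105)&(Z<135)
L=[];R=[]
for r in range(70,200):
    cs=np.where(h[r,160:400])[0]+160
    L.append(P[r,cs[0]]);R.append(P[r,cs[-1]])
for n,A in(("L",L),("R",R)):
    A=np.array(A);l=cv2.fitLine(A[:,:2].astype(np.float32),cv2.DIST_HUBER,0,.01,.01).ravel();print(n,l,np.degrees(np.arctan2(l[1],l[0])),np.median(A[:,2]))
for c in (200,225,310,340): print("cover edge col",c,[(r,*P[r,c].round().astype(int).tolist()) for r in range(138,150,2)], "rail",[(r,*P[r,c].round().astype(int).tolist()) for r in range(44,78,4)])
save("w1c",cv2.resize(np.vstack([p[0:80,230:330],p[95:155,230:330]]),None,fx=5,fy=4,interpolation=cv2.INTER_CUBIC))
E
```

```text
270 [(0, 589, 73, 114), (3, 587, 65, 130), (6, 587, 62, 130), (9, 586, 59, 131), (12, 586, 56, 131), (15, 585, 54, 129), (18, 586, 53, 120), (21, 585, 51, 119), (24, 585, 48, 118), (27, 585, 44, 119), (30, 583, 38, 130), (33, 582, 35, 130), (36, 582, 33, 129), (39, 582, 29, 131), (42, 581, 27, 129), (45, 581, 25, 120), (48, 582, 23, 113), (51, 581, 21, 110), (54, 580, 16, 118), (57, 580, 13, 118)]
280 [(0, 600, 71, 115), (3, 598, 63, 131), (6, 597, 60, 131), (9, 597, 57, 131), (12, 597, 54, 131), (15, 596, 51, 130), (18, 597, 51, 120), (21, 597, 49, 118), (24, 597, 46, 118), (27, 596, 43, 118), (30, 594, 37, 130), (33, 594, 34, 130), (36, 593, 31, 130), (39, 593, 27, 130), (42, 592, 24, 130), (45, 593, 23, 121), (48, 594, 22, 112), (51, 594, 19, 109), (54, 592, 14, 118), (57, 591, 11, 119)]
290 [(0, 612, 70, 112), (3, 609, 61, 130), (6, 609, 58, 130), (9, 608, 55, 131), (12, 608, 52, 130), (15, 607, 50, 130), (18, 608, 49, 121), (21, 608, 47, 118), (24, 608, 44, 118), (27, 608, 41, 118), (30, 605, 35, 130), (33, 605, 32, 129), (36, 604, 28, 131), (39, 604, 26, 129), (42, 604, 22, 130
[... 1183 characters left out ...]
72, 514, 23, 3), (76, 513, 17, 4)]
cover edge col 310 [(138, 627, -99, 55), (140, 627, -102, 55), (142, 627, -105, 54), (144, 626, -108, 55), (146, 615, -102, 117), (148, 614, -104, 118)] rail [(44, 654, 41, 0), (48, 654, 35, 0), (52, 653, 29, 0), (56, 627, 6, 119), (60, 626, 1, 120), (64, 626, -3, 119), (68, 625, -8, 121), (72, 625, -12, 117), (76, 648, -6, 3)]
cover edge col 340 [(138, 678, -109, 33), (140, 677, -112, 36), (142, 677, -115, 36), (144, 677, -118, 37), (146, 675, -121, 40), (148, 653, -111, 117)] rail [(44, 701, 33, -1), (48, 701, 27, -1), (52, 700, 21, 0), (56, 665, 0, 110), (60, 662, -5, 119), (64, 662, -10, 119), (68, 661, -14, 120), (72, 661, -19, 120), (76, 695, -15, 5)]
```

View pics/w1c.png

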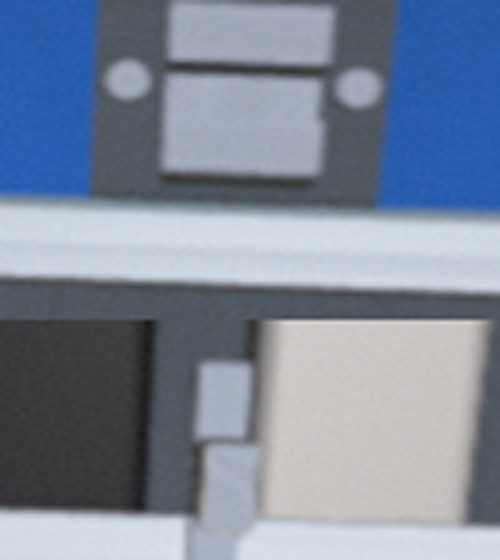

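The keeper block is clear in the depth image: nose over rows 29-43, notch over rows 17-27. Along the case's +y, the notch centre is at about s=169 and the tooth centre at about 74.5, so the travel is about 94 mm. The tab is at (568,-75) and the case +y points at 77.8°. Next I'll go down onto the tab.

```bash
python3 -m handwheel '.38 .56 0 -.5 0;.39 .56 0 0 0;0 0 -.8 0 0;0 0 -.8 0 0;0 0 -.8 0 0;0 0 -.6 0 0;0 0 -.4 0 0;0 0 -.25 0 0;0 0 0 0 0;0 0 0 0 0' 20
python3 - <<'E'
from h import *
s=read_state();print(s["eef_pos"],s["eef_rot"])
p,d,i=snap("wrist");P=cloud(i,d);np.savez("w2.npz",p=p,d=d,T=i["world_from_camera"])
u=np.array([.212,.977]);n=np.array([.977,-.212])
Z=P[...,2];Q=P[...,:2]
t=(Z>178)&(Z<192)&(abs(Q@n-571)<20)&(abs(Q@u-47)<30);print("tab n,s",(Q[t]@n).min(),(Q[t]@n).max(),(Q[t]@u).min(),(Q[t]@u).max(),"tcp n",s["eef_pos"][:2]@n,s["eef_pos"][:2]@u)
save("w2",p)
E
```

```text
clock: 2.23
eef_pos: [568.4, -75.4, 155.3]
eef_rot: [3.141, 0.0, 1.357]
wrist_force: [-0.5, 0.7, 0.6]
finger_gap: 93.8
finger_force: 0.0
[568.42270042 -75.43934948 155.2573585 ] [3.14132616e+00 1.61855764e-07 1.35667996e+00]
tab n,s 565.2125667454114 576.7743646787166 34.57583732636716 59.11152541346698 tcp n 571.3421204004637 46.80136804475006
```

View pics/w2.png

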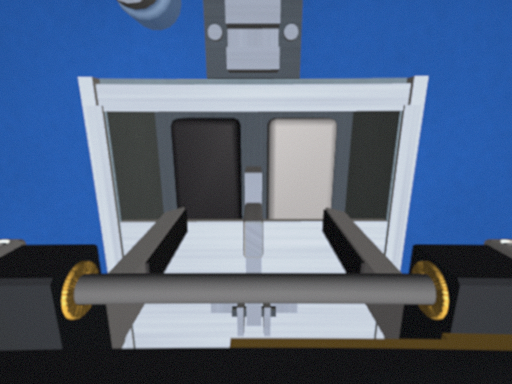

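The tab at (254,235) sits centred between the fingers, and the keeper block is at (253,0-70). I'll close on it with 20 N.

```bash
python3 -m handwheel '0 0 -.08 0 .5;0 0 0 0 1;0 0 0 0 1;0 0 0 0 1;0 0 0 0 1;0 0 0 0 1;0 0 0 0 1;0 0 0 0 1;0 0 0 0 1;0 0 0 0 1' 20
```

```text
clock: 3.12
eef_pos: [568.5, -74.7, 151.5]
eef_rot: [-3.142, 0.0, 1.358]
wrist_force: [0.8, -0.0, -0.2]
finger_gap: 31.1
finger_force: 0.0
```

```bash
python3 -m handwheel '0 0 0 0 1;0 0 0 0 1;0 0 0 0 1;0 0 0 0 1;0 0 0 0 1;0 0 0 0 1' 20
```

```text
clock: 3.62
eef_pos: [567.7, -74.5, 151.4]
eef_rot: [-3.139, 0.0, 1.358]
wrist_force: [-7.9, 0.8, 2.7]
finger_gap: 11.8
finger_force: 20.0
```

```bash
python3 -m handwheel '-.02 0 0 0 1;-.01 -.035 .1 0 1;-.01 -.04 .1 0 1;-.01 -.045 .1 0 1;-.01 -.05 .1 0 1;0 0 0 0 1;0 0 0 0 1'
python3 - <<'E'
from h import *
p,d,i=snap("wrist");P=cloud(i,d);save("w3",p)
u=np.array([.212,.977]);n=np.array([.977,-.212]);Z=P[...,2];Q=P[...,:2]
m=(abs(Q@n-571)<5)&(Q@u>55)&(Q@u<95)&(Z>125)
s=(Q@u)[m];z=Z[m];o=np.argsort(s)[::12];print(np.c_[s[o],z[o]].round(1).tolist())
m=(abs(Q@n-571)<60)&(abs(Q@n-571)>25)&(abs(Z-117)<4)&(Q@u<60);print("cover edge s",np.percentile((Q@u)[m],99))
print(read_state()["wrist_force"])
E
```

```text
clock: 4.2
eef_pos: [566.0, -82.0, 168.0]
eef_rot: [3.141, 0.001, 1.358]
wrist_force: [-3.3, -2.7, 0.3]
finger_gap: 12.0
finger_force: 20.0
[[55.0, 167.4], [55.3, 163.6], [55.8, 165.2], [56.3, 164.4], [57.0, 164.6], [57.7, 164.4], [58.1, 165.7], [58.4, 291.1], [58.6, 291.8], [58.7, 290.5], [58.8, 290.2], [58.8, 290.3], [58.9, 291.5], [58.9, 292.5], [59.0, 291.1], [59.0, 290.8], [59.0, 292.0], [59.1, 292.6], [59.1, 292.7], [59.2, 291.3], [59.2, 291.9], [59.2, 291.0], [59.3, 292.2], [59.3, 292.2], [59.3, 291.1], [59.3, 290.8], [59.4, 291.2], [59.4, 291.8], [59.4, 293.3], [59.5, 291.6], [59.5, 292.2], [59.5, 291.0], [59.6, 292.9], [59.7, 292.6], [59.7, 293.0], [59.7, 293.0], [59.8, 291.9], [59.9, 291.4], [60.0, 164.8], [60.0, 293.0], [60.1, 291.6], [60.2, 165.6], [60.3, 166.1], [60.7, 164.8], [61.1, 166.4], [61.5, 280.7], [61.7, 281.0], [62.0, 164.6], [62.2, 165.2], [62.3, 303.6], [62.4, 280.6], [62.4, 298.6], [62.5, 304.4], [62.6, 282.1], [62.7, 303.5], [62.7, 299.1], [62.7, 299.1], [62.8, 304.0], [62.8, 282.0], [62.9, 165.0], [62.9, 281.2], [62.9, 304.5], [62.9, 300.2], [62.9, 298.8],
[... 3370 characters left out ...]
9.5], [68.6, 280.5], [68.6, 279.2], [68.6, 279.7], [68.7, 165.7], [68.7, 277.9], [68.8, 280.8], [68.8, 278.0], [68.8, 280.0], [68.9, 279.1], [68.9, 280.1], [69.0, 278.3], [69.0, 278.8], [69.1, 279.0], [69.2, 279.2], [69.5, 166.2], [69.7, 167.1], [70.3, 166.8], [71.0, 166.8], [71.7, 166.7], [71.9, 167.9], [72.6, 167.7], [73.2, 167.5], [73.9, 167.6], [74.5, 167.0], [74.9, 169.2], [75.4, 168.2], [76.1, 168.2], [76.4, 166.6], [76.7, 164.4], [76.9, 165.8], [77.3, 160.3], [77.5, 161.3], [77.8, 159.3], [78.1, 157.0], [78.4, 159.0], [78.7, 152.6], [79.0, 154.2], [79.4, 152.2], [79.7, 150.1], [80.0, 147.2], [80.4, 145.4], [80.7, 142.6]]
cover edge s 31.9155541401676
[-1.905636  -3.1710725  0.596007 ]
```

The bar is up, with its end about 21 mm higher, and the cover has not moved. Next I'll draw it on by about 80 mm.

```bash
python3 -m handwheel '.036 .163 0 0 1;.036 .163 0 0 1;.036 .163 0 0 1;.036 .163 0 0 1;.035 .163 0 0 1;.035 .163 0 0 1;.035 .163 0 0 1;.035 .163 0 0 1;.035 .163 0 0 1;.035 .163 0 0 1;.035 .163 0 0 1;.035 .163 0 0 1' 
python3 -m handwheel '0 0 0 0 1;0 0 0 0 1'
cat > m.py <<'E'
from h import *
u=np.array([.212,.977]);n=np.array([.977,-.212])
def meas():
    p,d,i=snap("wrist");P=cloud(i,d);Z=P[...,2];Q=P[...,:2];S=Q@u;N=Q@n
    a=(abs(N-571)<5)&(Z>133)&(Z<185)&(S>100)
    if a.any():
        b=a&(Z>np.percentile(Z[a],97)-3); print("bar end s",np.percentile(S[b],98),"z",np.percentile(Z[b],90),"n",N[b].mean())
    for lo,hi,nm in((127,134,"tops"),(115,123,"floor")):
        k=(abs(abs(N-571)-13)<3)&(Z>lo)&(Z<hi)&(S>140)&(S<200);print(nm,np.histogram(S[k],bins=np.arange(140,200,2))[0].tolist())
    c=(abs(N-571)<60)&(abs(N-571)>25)&(abs(Z-117)<2.5)&(S<139)
    print("cover edge",np.percentile(S[c],99) if c.any() else None)
    s=read_state();print("tcp s",s["eef_pos"][:2]@u,"n",s["eef_pos"][:2]@n,"z",s["eef_pos"][2],"F",s["wrist_force"])
    return p,d,P,S,N,Z
E
python3 - <<'E'
from m import *
p=meas()[0];save("w4",p)
E
```

```text
clock: 5.25
eef_pos: [582.9, -3.4, 167.5]
eef_rot: [-3.141, 0.001, 1.358]
wrist_force: [-2.5, -4.5, 0.2]
finger_gap: 12.1
finger_force: 20.0
clock: 5.42
eef_pos: [583.1, -2.5, 167.8]
eef_rot: [3.142, -0.001, 1.359]
wrist_force: [-2.0, 4.4, 2.1]
finger_gap: 11.7
finger_force: 20.0
bar end s 134.0242612917562 z 184.49553168035396 n 571.2207307820528
tops [0, 0, 0, 0, 16, 31, 40, 31, 40, 30, 39, 24, 0, 0, 0, 0, 0, 0, 15, 48, 48, 32, 48, 48, 32, 32, 0, 0, 0]
floor [15, 0, 0, 0, 0, 0, 0, 0, 0, 0, 0, 30, 41, 29, 34, 35, 36, 38, 0, 0, 0, 0, 0, 0, 0, 0, 1, 0, 0]
cover edge 138.61311051820428
tcp s 121.07878118087538 n 570.1988431959561 z 167.77316166584112 F [-2.89012483  5.49855203  1.82530265]
```

View pics/w4.png

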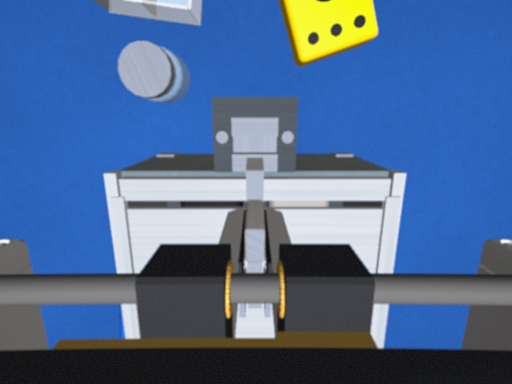

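The bar's tip, near (255,158), is just reaching over the nose's inner part at (255,160). The nose and the rear land stand out clearly, and the jar and meter are untouched. I'll measure the tip and cover edge in this same view.

```bash
python3 - <<'E'
from m import *
p,d,P,S,N,Z=meas()
a=(abs(N-571)<5)&(Z>155)&(Z<175)&(S>140); print("tip s",np.percentile(S[a],[50,90,97]),"z",np.percentile(Z[a],[50,95]))
x=(Z>155)&(Z<175)&(S>140)&(S<175); print("tip n",np.percentile(N[x],[3,97]))
b=(abs(N-571)<16)&(Z>127)&(Z<134)&(S>174)&(S<196);print("block n",np.percentile(N[b],[2,98]))
c=(abs(abs(N-571)-60)<35)&(Z>105)&(S>95)&(S<140)
o=np.histogram(S[c],bins=np.arange(96,142,2))
for k in range(96,140,2):
    m=c&(S>=k)&(S<k+2); print(k,m.sum(),np.round(np.median(Z[m]),1) if m.any() else None,end="; ")
E
```

```text
bar end s 133.95502389828056 z 184.16861266359308 n 571.2484725625555
tops [0, 0, 0, 0, 15, 38, 34, 33, 38, 34, 34, 28, 0, 0, 0, 0, 0, 0, 28, 35, 48, 36, 44, 48, 38, 25, 0, 0, 0]
floor [17, 0, 0, 0, 0, 0, 0, 0, 0, 0, 0, 29, 41, 28, 42, 28, 44, 30, 0, 0, 0, 0, 0, 0, 0, 1, 0, 0, 0]
cover edge 138.55322542553984
tcp s 120.96925918291309 n 570.214040344524 z 167.782875815854 F [-2.24625274  4.6194532   1.97641455]
tip s [151.61273867 158.56398084 159.37558321] z [165.96163842 167.87020535]
tip n [565.3038804  576.74688362]
block n [555.30253501 586.62694102]
96 313 117.5; 98 317 117.4; 100 336 117.4; 102 320 117.4; 104 342 117.3; 106 320 117.3; 108 351 117.3; 110 364 117.3; 112 438 115.8; 114 65 266.6; 116 120 267.7; 118 198 268.4; 120 380 267.9; 122 690 120.5; 124 762 266.6; 126 888 268.0; 128 925 268.0; 130 871 268.6; 132 779 269.9; 134 695 120.0; 136 616 119.8; 138 895 120.6;
```

```bash
python3 -m handwheel '.017 .08 0 0 1;.018 .08 0 0 1;.017 .08 0 0 1;.018 .08 0 0 1;0 0 0 0 1;0 0 0 0 1;0 0 0 0 1' 
python3 - <<'E'
from m import *
p,d,P,S,N,Z=meas()
a=(abs(N-571)<5)&(Z>155)&(Z<175)&(S>140); print("tip s",np.percentile(S[a],[50,90,97]),"z",np.percentile(Z[a],[50,95]))
for k in range(112,132):
    m=(abs(abs(N-571)-60)<35)&(Z>105)&(Z<130)&(S>=k)&(S<k+1); print(k,m.sum(),np.round(np.median(Z[m]),1) if m.any() else None,end="; ")
E
```

```text
clock: 6.1
eef_pos: [585.7, 9.5, 167.4]
eef_rot: [-3.141, 0.0, 1.358]
wrist_force: [-3.6, -0.5, -0.3]
finger_gap: 12.1
finger_force: 20.0
bar end s 145.8031662490274 z 184.6317345383141 n 570.8954528392433
tops [0, 0, 0, 0, 16, 37, 42, 35, 42, 34, 41, 23, 0, 0, 0, 0, 0, 0, 24, 32, 44, 31, 47, 41, 38, 29, 0, 0, 0]
floor [21, 0, 0, 0, 0, 0, 0, 0, 0, 0, 0, 37, 28, 38, 32, 29, 39, 16, 0, 0, 0, 0, 0, 0, 0, 11, 0, 0, 0]
cover edge 138.58539251789415
tcp s 133.41484749450316 n 570.1830872660692 z 167.36974900452796 F [-4.98577881 -0.49477565 -0.0120709 ]
tip s [158.66460726 170.0871316  171.13944332] z [165.5199695  172.18452934]
112 171 117.3; 113 156 117.4; 114 166 117.3; 115 174 117.3; 116 163 117.4; 117 177 117.4; 118 161 117.3; 119 158 117.3; 120 54 118.7; 121 166 119.4; 122 170 119.3; 123 172 119.3; 124 183 119.3; 125 178 119.3; 126 185 119.3; 127 183 119.4; 128 178 119.3; 129 171 119.3; 130 174 119.4; 131 167 119.3;
```

```bash
python3 -m handwheel '.005 .02 0 0 1;.005 .025 -.06 0 1;.005 .025 -.06 0 1;.005 .025 -.06 0 1;0 0 0 0 1;0 0 0 0 1' 
python3 - <<'E'
from m import *
p,d,P,S,N,Z=meas()
a=(abs(N-571)<5)&(Z>140)&(Z<175)&(S>155); print("tip s",np.percentile(S[a],[50,90,97]),"z",np.percentile(Z[a],[50,95]))
a=(abs(N-571)<5)&(Z>175)&(Z<192); print("tab top s",np.percentile(S[a],[5,95]))
E
```

```text
clock: 6.65
eef_pos: [586.6, 13.7, 160.2]
eef_rot: [-3.141, -0.001, 1.358]
wrist_force: [-4.2, 3.5, -0.5]
finger_gap: 11.5
finger_force: 20.0
bar end s 149.08242526839632 z 184.21347136260576 n 571.1722319406348
tops [0, 0, 0, 0, 15, 39, 30, 41, 34, 37, 34, 33, 0, 0, 0, 0, 0, 0, 27, 37, 48, 39, 41, 48, 37, 27, 0, 0, 0]
floor [25, 0, 0, 0, 0, 0, 0, 0, 0, 0, 0, 42, 35, 44, 33, 41, 39, 16, 0, 0, 0, 0, 0, 0, 0, 6, 0, 0, 0]
cover edge 138.31457857662124
tcp s 137.792868752431 n 570.2101058550852 z 160.24229728693888 F [-4.15374182  4.29670867 -1.56735782]
tip s [165.99942041 172.80431895 173.29526036] z [156.19652886 157.9002671 ]
tab top s [124.95371615 149.00944825]
```

```bash
python3 -m handwheel '.002 .009 -.03 0 1;.002 .009 -.03 0 1;.002 .009 -.03 0 1;0 0 0 0 1;0 0 0 0 1' 
python3 -c "
from m import *
p,d,P,S,N,Z=meas()
a=(abs(N-571)<5)&(Z>140)&(Z<175)&(S>155); print('tip s',np.percentile(S[a],[90,97]),'z',np.percentile(Z[a],[50,95]))"
```

```text
clock: 7.12
eef_pos: [586.9, 14.8, 156.9]
eef_rot: [-3.141, -0.001, 1.358]
wrist_force: [-4.4, 4.5, 1.9]
finger_gap: 12.0
finger_force: 20.0
bar end s 150.4420608838708 z 184.4376057416421 n 570.6854994821987
tops [0, 0, 0, 0, 19, 32, 44, 35, 41, 39, 45, 33, 0, 0, 0, 0, 0, 0, 21, 44, 46, 37, 44, 50, 41, 27, 0, 0, 0]
floor [28, 0, 0, 0, 0, 0, 0, 0, 0, 0, 0, 42, 37, 42, 36, 34, 42, 15, 0, 0, 0, 0, 0, 0, 0, 13, 0, 0, 0]
cover edge 138.65277560481022
tcp s 138.91622732285242 n 570.2212635732429 z 156.91436747057716 F [-5.0090093   4.38181801  2.07650167]
tip s [172.76274069 173.14702483] z [152.24694039 153.40361436]
```

The tooth is entering the notch and the forces haven't changed. I'll lower it the rest of the way.

```bash
python3 -m handwheel '.002 .01 -.03 0 1;.002 .01 -.03 0 1;.002 .012 -.03 0 1;.002 .012 -.03 0 1;0 0 0 0 1;0 0 0 0 1' 
python3 -c "
from m import *
p,d,P,S,N,Z=meas()
a=(abs(N-571)<5)&(Z>140)&(Z<175)&(S>155); print('tip s',np.percentile(S[a],[90,97]),'z',np.percentile(Z[a],[50,95]))"
```

```text
clock: 7.67
eef_pos: [587.2, 16.4, 152.1]
eef_rot: [-3.142, -0.0, 1.358]
wrist_force: [-4.0, 4.7, 1.1]
finger_gap: 11.9
finger_force: 20.0
bar end s 151.99434938425205 z 184.77987797489493 n 570.8573629216168
tops [0, 0, 0, 0, 17, 34, 43, 43, 38, 44, 37, 37, 0, 0, 0, 0, 0, 0, 17, 49, 44, 40, 44, 48, 44, 20, 0, 0, 0]
floor [28, 0, 0, 0, 0, 0, 0, 0, 0, 0, 0, 32, 39, 30, 40, 31, 39, 15, 0, 0, 0, 0, 0, 0, 0, 16, 0, 0, 0]
cover edge 138.46690024776638
tcp s 140.5426183943679 n 570.1817776067297 z 152.0850015387776 F [-4.20617897  3.10770057  1.38297279]
tip s [172.55679349 173.11119608] z [146.31026385 147.28892022]
```

Tip top is at about 147 mm, so the bar is essentially level. I'll release and back off upwards.

```bash
python3 -m handwheel '0 0 0 0 .8;0 0 0 0 .6;0 0 0 0 .4;0 0 0 0 .3;0 0 0 0 .3;0 0 0 0 .3;0 0 .3 0 .3;0 0 .6 0 .3;0 0 .8 0 .3;0 0 .8 0 .3;0 0 .8 0 .3;0 0 0 0 .3' 
python3 - <<'E'
from m import *
p,d,P,S,N,Z=meas()
for k in range(64,176,6):
    m=(abs(N-571)<4)&(Z>125)&(Z<192)&(S>=k)&(S<k+6); print(k,m.sum(),np.round(np.median(Z[m]),1) if m.any() else None,end="; ")
for k in range(116,130):
    m=(abs(abs(N-571)-60)<35)&(Z>105)&(Z<130)&(S>=k)&(S<k+1); print(k,np.round(np.median(Z[m]),1) if m.any() else None,end="; ")
save("w5",p); save("s5",camera("scene")[0])
E
```

```text
clock: 8.72
eef_pos: [588.6, 16.2, 291.7]
eef_rot: [3.131, -0.002, 1.358]
wrist_force: [-0.1, -0.5, -0.3]
finger_gap: 65.3
finger_force: 0.0
bar end s 151.68119368046067 z 184.73454673237723 n 570.8753124931467
tops [0, 0, 0, 0, 9, 17, 11, 20, 12, 13, 18, 9, 0, 0, 0, 0, 0, 0, 8, 12, 20, 14, 16, 20, 13, 7, 0, 0, 0]
floor [10, 0, 0, 0, 0, 0, 0, 0, 0, 0, 0, 15, 15, 20, 10, 20, 10, 20, 0, 0, 0, 0, 0, 0, 0, 0, 0, 0, 0]
cover edge 136.505528119378
tcp s 140.47791035868755 n 571.1005852402419 z 288.2689506808966 F [ 0.73231146  0.35189558 -0.13240597]
64 30 146.4; 70 28 146.4; 76 30 146.3; 82 33 146.5; 88 33 146.3; 94 30 146.3; 100 34 146.2; 106 33 146.1; 112 31 146.3; 118 0 None; 124 7 184.1; 130 35 184.4; 136 39 184.1; 142 37 184.4; 148 84 173.3; 154 35 146.3; 160 35 146.3; 166 34 146.2; 172 25 141.0; 116 116.8; 117 117.5; 118 117.1; 119 117.1; 120 118.3; 121 119.3; 122 118.8; 123 119.5; 124 119.4; 125 119.1; 126 118.6; 127 119.3; 128 119.3; 129 119.0;
```

View pics/w5.png

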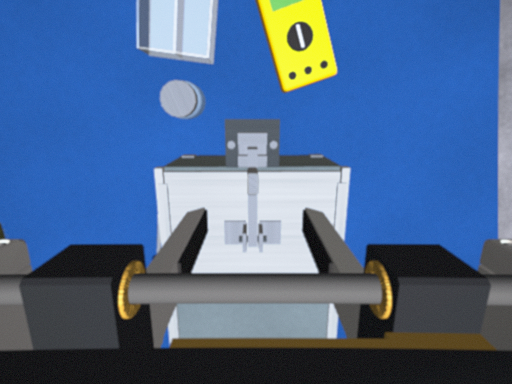

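View pics/s5.png

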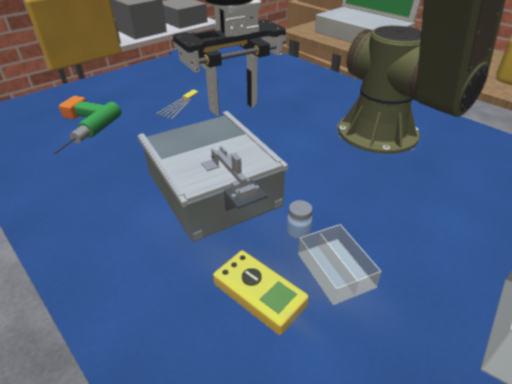

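The cover is closed. The bar lies flat at 146.3 mm along its whole length (wrist view, column 252, rows 170-240), with its end in the notch at (252,155). The jar, meter and tray are where they were, and the gripper is clear.

```bash
python3 -c "
from cell import *
print(sign_off())"
```

```text
the job is handed in; nothing more can be done
None
```

The cover is closed, the latch bar lies level with its tooth in the keeper's notch, the gripper let go and is clear, and the job is handed in at about 9 s on the robot's clock.

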